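Seat the magnifier in its three-point bench stand

ROBOT

A 7-joint arm with a two-finger parallel gripper is mounted at the origin on the work surface. World frame = base frame: x ahead of the robot, y to its left, z up, the work surface at z = 0. Lengths are in mm, angles in rad, forces in N, time in s.
With the tool pointing down it reaches from about 400 to 875 mm from the base axis. Payload 4.4 kg.
Tool frame: the origin (TCP) lies midway between the tips of the shut fingers; the grasp point (between the pads) lies 19 mm behind it; z points along the fingers, y is the line along which they close (so a half turn about z gives the same grasp; the last joint's range is limited). The gripper opens to 85 mm and grips with 20 to 120 N. Pads are 22 mm wide; open, the fingers measure 114 mm over their backs; the gripper's body (76 mm by 85 mm) begins 54 mm behind the grasp point. The pads swing forward as they close: fully open they stand 13 mm farther back than shut.
Start: joints at [1.035, 0.628, 0.038, 1.517, -0.027, 0.996, -0.02], TCP at [294.288, -579.579, 231.313] pointing down, gripper open.
Joint ranges: [-3.06, 3.06], [-0.37, 2.12], [-1.25, 1.32], [0.18, 2.47], [-1.1, 4.24], [0.23, 1.98], [-2.94, 2.94]. Speed limits (rad/s): [2.57, 2.57, 3.14, 3.14, 3.14, 3.14, 3.14].

INTERFACE

Orientations are given as [roll, pitch, yaw] about the fixed x, y, z axes, in that order (R = Rz(yaw) Ry(pitch) Rx(roll)).
In Python, from cell import ctrl gives the robot as it stands. The module is installed in compiled form; this text tells all that it offers.
- The arm moves only by the tool step_arm, never from a script. Its argument "commands" is one flat list of numbers, 7 for each row, row after row: the shift along the tool's x, y, z in cm, then the turn, a rotation vector about the tool's x, y, z in rad, then the opening, from 0 (shut) to 1 (fully open). A call has 1 to 10 rows; each row is the pose to reach, as a shift and turn from the pose commanded when the call began, along the tool's axes at that moment; what a row does not reach only later rows make up. A row lasts 1/10 s, in which the tool goes at most 50 mm and 8.59 degrees, less where a joint would pass 70% of its speed; a pose out of reach is approached as far as the arm can. A call with a gripper value outside its range is refused whole. The fingers move at their own pace and stop on an object; the grip force is fixed at half the most. Time passes only in rows, so rows that repeat a pose let the fingers close. It gives the time, the measured TCP pose, the force, the opening and the grip force at its end, in the units of the state.
- ctrl.read_state(): the state, without advancing time (a new reading comes with each control period).
- ctrl.get_image(name): name is "side" or "top" or "wrist"; returns a dict with "image" (420x560x3 uint8, red, green, blue), "range_z" (420x560 float32, mm along the optical axis (not along the pixel's ray), 0 where there is no reading), "vfov" (degrees; the focal length in pixels is half the picture's height over the tangent of half this angle, whatever the lens; pixels are square), "cx", "cy" (the principal point, pixels), "D" ([k1, k2, p1, p2, k3] as OpenCV has them; the pictures are not rectified), "world_to_cam" (4x4, takes a point from world to camera coordinates). Camera axes: x right, y down, z forward; pixel columns grow to the right and rows downward; lengths in mm; the calibration is good to about 2 mm. A picture is of the moment at which its call begins.
- ctrl.finish_job(): hands the job in; it is judged then, once.
The state is a dict: "clock": time; "qpos": joint angles; "qd": joint speeds; "tau": joint torques, N m; "eef_pos": TCP position; "tool_rot": TCP orientation; "force": force on the tool from outside, world axes, zero at the start; "torque": the same for the moment, N m; "width": finger opening in mm; "gripper_force": force on a finger pad.
Only numpy, scipy, OpenCV 4.12 (cv2) and the standard library are available. Lean on these libraries where they do the work, as an engineer would, in place of code of your own. Each camera call takes 0.05 s, during which the arm holds its last target. There are 200 camera calls.

TASK

Pick the magnifier off the sketchbook by its handle and seat it in the magnifier stand: slip the far edge of the rim under the two lipped lugs and push it gently home against both stops, then press the handle side down until its neck has snapped into the spring clip, and let go. It must end lying level on all three brass pads so that it cannot rock. Feel your way without forcing it, keep the fingers off the glass, and leave the other things on the desk where they are.

Things in the scene. Friction and masses are not known exactly. Their poses are not given: they have to be found in the camera images.
- magnifier_grip (a point): Where to hold the hand magnifier (about 160 g): on the axis of its dark wooden handle, a flat-sided bar 15 mm wide, 16 mm high, 80 mm long, 24 mm from its lens end. +x points along the handle to the lens, z up out of the domed side. At the start it lies flat on the sketchbook, domed side up, the handle clear of the book's near edge, free on both sides and below
- lens_center (a point): Centre of the magnifier's round rim, at mid-thickness; 98 mm from magnifier_grip along its +x, same height and axes. The rigid steel rim is 90 mm in outer diameter, 8 mm thick. A straight steel neck 8 mm thick joins rim and handle (45 to 74 mm from the centre), its axis at the rim's mid-height
- lens_glass: Glass of the magnifier, 79 mm across, flat below, domed above (5 mm higher than the rim in the middle). Not to be touched by the fingers. Origin under the rim's centre in the plane of its underside; axes as magnifier_grip. Being glass, the magnifier must not be pushed against the lugs with 15 N or more, nor against the clip and its pad with 35 N or more
- magnifier: The whole magnifier: rim, glass, neck and handle. Origin under the rim's centre in the plane of its underside; axes as magnifier_grip
- mount_center (a point): Fixed teal magnifier stand: base plate, steel column on its +x side, on the column a head with a flat ring (110 mm across) for the lens. This point is fixed to the base on the ring's axis, 89 mm above the desk: where lens_center comes at the middle setting. The head may be clamped up to 20 mm higher or lower, the lugs set up to 5 mm nearer or farther along x: neither is measured
- lug_side (a point): 45 mm from mount_center along +x, fixed to the base; axes of the stand: x from clip to lugs, z up. At 40 degrees either side of +x stand the two lugs. Each has an upright steel pin (stop_left, stop_right) that the rim bears on when home, and over it a rounded steel lip reaching 4.5 mm in over the rim, 10.7 mm above the pad, for the 8 mm rim. In front of the lips the pads are open from above
- stand: The stand's base, origin on the desk under mount_center, axes of the stand. Under each lug lies a brass pad (pad_left, pad_right), a radial rib 6 mm wide whose top carries the rim's underside, 85 mm above the desk at the middle setting (ring top 6 mm lower). It sticks out 15 mm in front of the lip: a tilted rim 8 to 18 mm back from home along -x can be lowered on it by feel, then slid in
- clip_point (a point): Fixed to the base, 60.5 mm from mount_center along -x: where the neck's axis lies when seated at middle height. Here the head has the spring clip (two steel rollers) and below it the third brass rib (pad_neck) for the neck's underside. The magnifier goes in far edge first, handle side up by 6 to 9 degrees; a neck lying on the closed clip gives 4.6 degrees. The handle overhangs freely
- clip_left (a joint): Travel (m) of the clip's left sprung roller: 0 closed, 0.004 fully out. The two steel rollers (8 mm thick, along x, axes 7.5 mm above the pads' tops) leave a 5.6 mm gap through which the 8 mm neck is pushed down; this takes about 6 to 10 N at the neck, then it snaps in. About 0.0004 with the neck seated
- clip_right (a joint): The same for the right roller
- sketchbook: Blue closed sketchbook, 200 x 150 x 30 mm, 0.75 kg, on which the magnifier lies at the start. Origin at the centre of its underside, x along the 200 mm side, away from the robot
- brush_jar: Terracotta jar with brushes, 72 mm across, about 200 mm high with the brushes. Origin under its centre. Leave alone
- ink_bottle: Small glass jar of ink with a black cap, 48 mm across, 52 mm high. Origin under its centre. Leave alone
- paint_tube: Aluminium paint tube with a yellow band, 100 x 28 x 18 mm. Origin under its centre. Leave alone
- eraser: White eraser, 45 x 22 x 13 mm. Origin under its centre. Leave alone
- wood_block: Light wooden block, 100 x 70 x 55 mm. Origin under its centre. Leave alone
- tape_roll: Roll of paper tape, 84 mm across, 24 mm high. Origin under its centre. Leave alone
- paint_tin: White open tin of watercolour pans, 115 x 210 x 18 mm. Origin under its centre. Leave alone
Mind the look-alikes: they are no part of the job. What is shaped like the magnifier but blue or purple is not meant.

How it is judged:
By the outcome, as a careful person would: the job done as asked, in the order asked, and still so for the second after the job is handed in, with the robot touching nothing.
It also fails if it takes over 59 s, if anything falls off the work surface, if the arm or the gripper's body presses on something with over 40 N, if the wrist force passes 120 N, or if a joint passes its speed limit or range.

## Working session

There is one attempt and no reset: what is moved stays moved. The work goes in short steps, Python scripts to look and compute and a tool call to move; the robot and the scene stay as the last step left them, time stands still between calls to the robot, and variables do not carry over. Pictures are saved under pics/ and viewed, at most 10 in all, crops included, and the job is handed in when it is done.

Besides the shell and the picture viewer there is one more tool, called after ">>>" as name(argument=value, ...) on one line, values as JSON. step_arm: Moves the arm, as the interface text tells. Its arguments: {"type":"object","properties":{"commands":{"type":"array"}},"required":["commands"]}

```bash
mkdir -p pics; cat > h.py <<'E'
import numpy as np, cv2
from cell import ctrl
from scipy.spatial.transform import Rotation as R
def get(n):
    d=ctrl.get_image(n); f=210/np.tan(np.radians(d['vfov'])/2)
    d['K']=np.array([[f,0,d['cx']],[0,f,d['cy']],[0,0,1]]); d['D']=np.array(d['D'],float); d['T']=np.array(d['world_to_cam']); return d
def rays(d,uv):
    p=cv2.undistortPoints(np.array(uv,float).reshape(-1,1,2),d['K'],d['D']).reshape(-1,2)
    r=np.c_[p,np.ones(len(p))]; T=d['T']; return -T[:3,:3].T@T[:3,3], r@T[:3,:3], r
def plane(d,uv,z):
    o,w,_=rays(d,uv); return o+w*((z-o[2])/w[:,2])[:,None]
def depth(d,uv):
    o,w,_=rays(d,uv); uv=np.array(uv).reshape(-1,2).astype(int); return o+w*d['range_z'][uv[:,1],uv[:,0]][:,None]
def proj(d,P):
    return cv2.projectPoints(np.array(P,float).reshape(-1,1,3),cv2.Rodrigues(d['T'][:3,:3])[0],d['T'][:3,3],d['K'],d['D'])[0].reshape(-1,2)
def save(n,im,s=1):
    cv2.imwrite('pics/'+n,cv2.resize(im[:,:,::-1],None,fx=s,fy=s,interpolation=cv2.INTER_CUBIC))
E
python3 - <<'E'
from h import *
import pickle
for n in('top','side'):
    d=get(n); save(n+'0.png',d['image'],1.4); pickle.dump(d,open(n+'0.pkl','wb')); print(n,d['vfov'],d['T'].round(2).tolist(),d['D'])
s=ctrl.read_state();print(s)
E
```

```text
top 42.543876863180245 [[-0.02, -1.0, 0.01, 4.84], [-0.99, 0.02, -0.14, 562.96], [0.14, -0.01, -0.99, 1497.74], [0.0, 0.0, 0.0, 1.0]] [-0.04955828  0.          0.          0.          0.        ]
side 53.403106503661405 [[-0.89, -0.46, 0.02, 500.45], [-0.35, 0.66, -0.66, 252.85], [0.29, -0.6, -0.75, 1083.12], [0.0, 0.0, 0.0, 1.0]] [0.0426461 0.        0.        0.        0.       ]
{'clock': 0.1, 'qpos': array([ 1.03521879,  0.62923177,  0.03845047,  1.51827167, -0.02698276,
        0.99632173, -0.01998579]), 'qd': array([-0.00045869, -0.00074659,  0.00028937, -0.00245433,  0.00103746,
        0.00026706,  0.00184232]), 'tau': array([ 2.51920326e-03, -5.64537048e+01,  1.23043556e+00, -1.93974048e+01,
        1.13019190e-02,  5.46127048e-03, -2.72267056e-05]), 'eef_pos': array([ 294.00988472, -579.06878923,  230.49416172]), 'tool_rot': array([-3.13987859e+00,  3.41855101e-05,  4.69796453e-01]), 'force': array([ 0.46035642,  0.12500135, -0.10507125]), 'torque': array([0.01735635, 0.00542062, 0.00970081]), 'gripper_force': 0.0, 'width': 85.02844287554421}
```

View pics/top0.png

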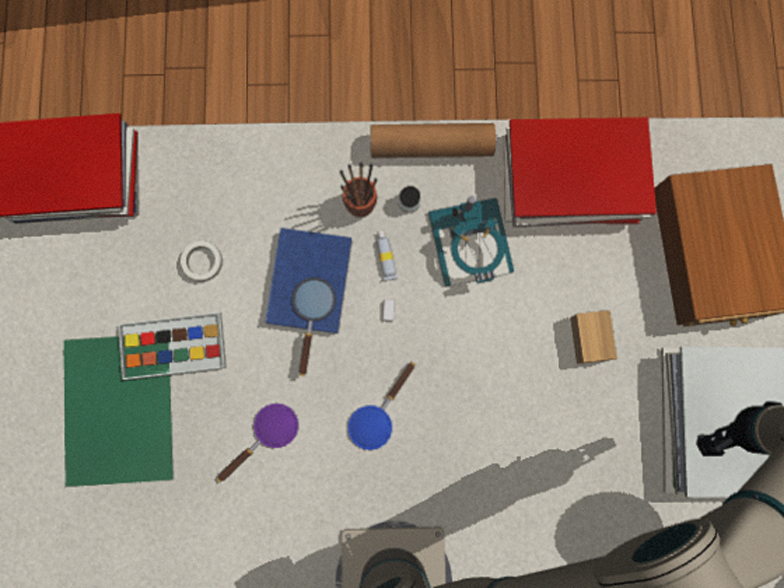

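View pics/side0.png

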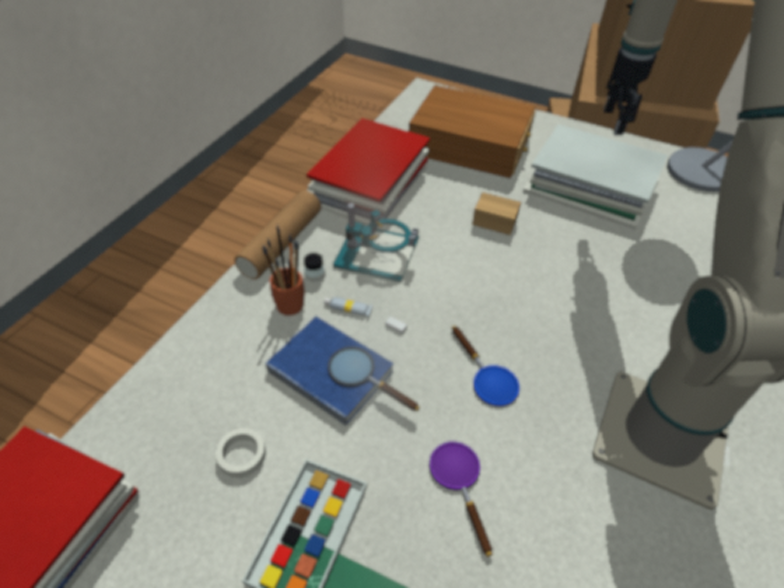

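Three candidates in the top view (784x588 px): clear glass (314,299) on the blue sketchbook, blue (370,427) and purple (276,425) on the desk. The clear one on the book is the one meant. The stand is at (477,247), with its column on the upper side at (470,205) and its clip near (485,278). I'll confirm this in an enlarged crop and measure.

```bash
python3 - <<'E'
from h import *
import pickle
d=pickle.load(open('top0.pkl','rb')); im=d['image']
save('crop_top.png',im[135:285,180:380],4)
hsv=cv2.cvtColor(im,cv2.COLOR_RGB2HSV)
# handle: brown in region
def mask(lo,hi,x0,x1,y0,y1):
    m=cv2.inRange(hsv,lo,hi); k=np.zeros_like(m); k[y0:y1,x0:x1]=m[y0:y1,x0:x1]; return k
m=mask((0,70,20),(20,255,140),205,235,232,275)
c=max(cv2.findContours(m,0,1)[0],key=cv2.contourArea); r=cv2.minAreaRect(c); print('handle px',r)
b=plane(d,cv2.boxPoints(r),42); print(b.round(1))
t=mask((80,90,40),(100,255,200),300,372,135,210)
print('teal',cv2.boundingRect(cv2.findNonZero(t)))
g=mask((90,20,60),(115,130,255),205,242,195,232)
c=max(cv2.findContours(g,0,1)[0],key=cv2.contourArea); e=cv2.fitEllipse(cv2.convexHull(c)); print('lens',e, plane(d,[e[0]],36))
P=depth(d,[(224,213),(218,255),(205,190),(250,170)]);print(P.round(1))
E
```

```text
handle px ((217.6380615234375, 252.76211547851562), (4.581725120544434, 29.26774024963379), 9.090276718139648)
[[413.3 181.6  42. ]
 [494.6 168.2  42. ]
 [492.3 155.4  42. ]
 [411.1 168.9  42. ]]
teal (307, 142, 60, 62)
lens ((223.24658203125, 212.75341796875), (50.21426773071289, 50.91659927368164), 135.0) [[567.17760064 152.58144514  36.        ]]
[[564.7 149.4  47.6]
 [446.4 167.6  41.5]
 [635.1 205.2  31.9]
 [692.5  74.8  28.3]]
```

View pics/crop_top.png

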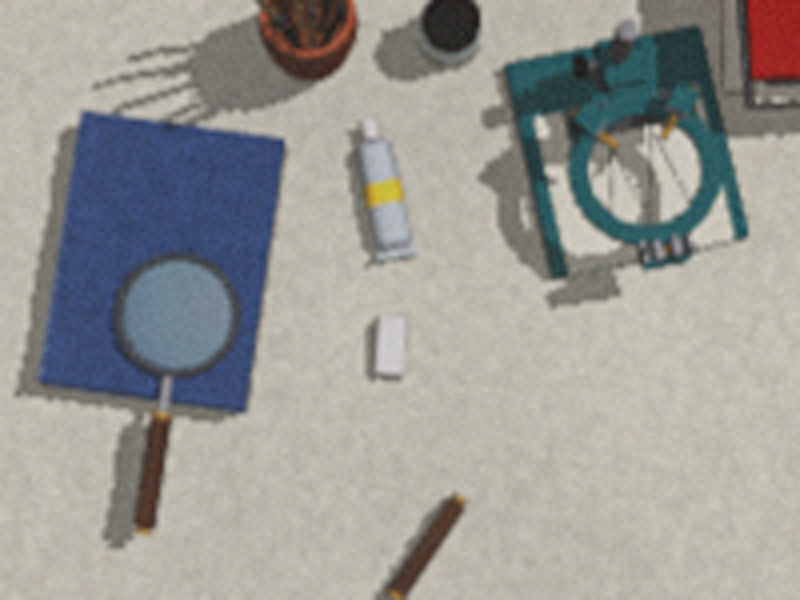

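The crop confirms it: clear lens at (177,315) on the blue book, with its brown handle running down to (150,530). In the stand, the ring centre is at about (645,178), the brass pads at (608,140) and (670,124), and the clip at (665,250), so its +x points up and slightly left.

```bash
cat >> h.py <<'E'
def to(P,rpy=None,Rm=None,cur=None):
    """shift(cm)+rotvec from the given (or measured) pose to world target"""
    s=ctrl.read_state(); p,R0=(s['eef_pos'],R.from_euler('xyz',s['tool_rot'])) if cur is None else cur
    R1=R.from_euler('xyz',rpy) if Rm is None else Rm
    return (R0.inv().apply(np.array(P)-p)/10).round(2), (R0.inv()*R1).as_rotvec().round(3)
E
python3 - <<'E'
from h import *
import pickle
d=pickle.load(open('top0.pkl','rb')); im=d['image']; hsv=cv2.cvtColor(im,cv2.COLOR_RGB2HSV)
ys,xs=np.mgrid[135:212,300:375]; uv=np.c_[xs.ravel(),ys.ravel()]
P=depth(d,uv); t=cv2.inRange(hsv,(80,90,40),(100,255,220))[uv[:,1],uv[:,0]]>0
print(np.histogram(P[t,2],bins=np.arange(-5,140,5)))
Q=P[t&(P[:,2]>55)&(P[:,2]<105)]; 
print('ring pts',len(Q),np.median(Q,0),Q.min(0),Q.max(0))
# desk-level base
B=P[t&(P[:,2]<20)]; r=cv2.minAreaRect(B[:,:2].astype(np.float32)); print('base',r, cv2.boxPoints(r))
w=get('wrist'); T=w['T']; s=ctrl.read_state(); o=-T[:3,:3].T@T[:3,3]; Rt=R.from_euler('xyz',s['tool_rot'])
print('cam in tool',Rt.inv().apply(o-s['eef_pos']),'axis',Rt.inv().apply(T[2,:3]),w['vfov'])
print(to([560,-85,330],[np.pi,0,.24]))
E
```

```text
(array([  0,  12, 131, 320, 126,   4,   0,   0,   0,   0,   0,   1,   1,
        37, 203, 180,  46,   5,   4,  27,  42,   6,   1,   0,   0,   0,
         0,   0]), array([ -5,   0,   5,  10,  15,  20,  25,  30,  35,  40,  45,  50,  55,
        60,  65,  70,  75,  80,  85,  90,  95, 100, 105, 110, 115, 120,
       125, 130, 135]))
ring pts 551 [ 681.54006715 -175.9837001    70.71021348] [ 589.57608733 -236.37605557   57.3994099 ] [ 751.11605306 -131.79160968  102.18257025]
base ((686.61572265625, -177.94741821289062), (161.38136291503906, 146.52658081054688), 10.574173927307129) [[ 593.85095 -120.73569]
 [ 620.73975 -264.77396]
 [ 779.3805  -235.15915]
 [ 752.4917   -91.12088]]
cam in tool [ 7.79309861e+01 -1.28121156e-01 -1.41625544e+02] axis [-3.05185359e-01 -6.86306427e-04  9.52292721e-01] 71.1204381826386
(array([ 46.08, -32.04,  -9.89]), array([-0.001,  0.   ,  0.23 ]))
```

```bash
python3 - <<'E'
from h import *
print(to([565,-200,260],[np.pi,0,.22]))
E
```

```text
(array([ 41.32, -21.55,  -2.91]), array([-0.001,  0.   ,  0.25 ]))
```

>>> step_arm(commands=[20,-10.5,-6,0,0,0.12,1,20,-10.5,-6,0,0,0.12,1,30,-15.5,-6,0,0,0.2,1,41.3,-21.5,-3,0,0,0.25,1,41.3,-21.5,-3,0,0,0.25,1,41.3,-21.5,-3,0,0,0.25,1,41.3,-21.5,-3,0,0,0.25,1,41.3,-21.5,-3,0,0,0.25,1,41.3,-21.5,-3,0,0,0.25,1,41.3,-21.5,-3,0,0,0.25,1])

```text
clock: 1.15
eef_pos: [568.4, -194.1, 260.9]
tool_rot: [-3.138, -0.002, 0.228]
force: [-0.1, -0.1, -0.2]
width: 85.9
gripper_force: 0.0
```

>>> step_arm(commands=[0,0,0,0,0,0,1,0,0,0,0,0,0,1,0,0,0,0,0,0,1])

```text
clock: 1.45
eef_pos: [564.1, -202.8, 261.2]
tool_rot: [3.141, 0.001, 0.217]
force: [0.5, -0.7, 0.5]
width: 85.3
gripper_force: 0.0
```

```bash
python3 - <<'E'
from h import *
import pickle
s=ctrl.read_state(); print(s['clock'],s['eef_pos'],s['tool_rot'])
d=get('wrist'); pickle.dump(d,open('w1.pkl','wb')); save('w1.png',d['image'],1.4)
E
```

```text
1.45 [ 564.08648994 -202.82331314  261.21327886] [3.14075707e+00 1.17667295e-03 2.17163481e-01]
```

View pics/w1.png

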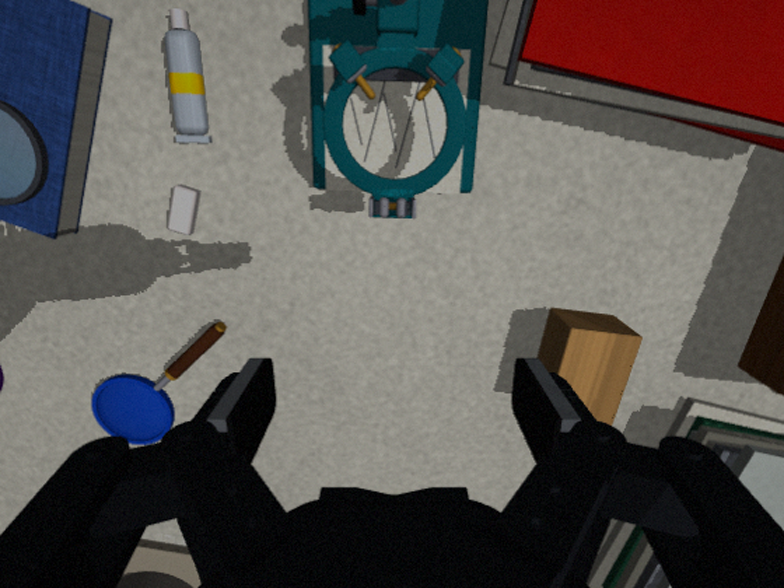

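The wrist view (784 px wide) shows the ring centred at (396,122), brass pads at (366,87) and (427,88), and the clip rollers and pad at (392,207). The axes are nearly aligned with the tool.

```bash
python3 - <<'E'
from h import *
import pickle
d=pickle.load(open('w1.pkl','rb')); im=d['image']; hsv=cv2.cvtColor(im,cv2.COLOR_RGB2HSV)
ys,xs=np.mgrid[0:160,215:350]; uv=np.c_[xs.ravel(),ys.ravel()]; P=depth(d,uv)
t=cv2.inRange(hsv,(80,90,40),(100,255,220))[uv[:,1],uv[:,0]]>0
br=cv2.inRange(hsv,(10,100,80),(28,255,255))[uv[:,1],uv[:,0]]>0
print(np.histogram(P[t,2],bins=np.arange(-4,150,4)))
zr=np.median(P[t&(P[:,2]>60)&(P[:,2]<82)&(uv[:,1]>60),2]); print('ring top',zr)
# outer circle from rim pixels: fit circle (kasa) to inner hole contour on plane zr
m=(np.abs(P[:,2]-zr)<6)&t
img=np.zeros((420,560),np.uint8); img[uv[m,1],uv[m,0]]=255; img=cv2.morphologyEx(img,cv2.MORPH_CLOSE,np.ones((3,3)))
cs,h=cv2.findContours(img,cv2.RETR_CCOMP,cv2.CHAIN_APPROX_NONE)
def fit(q):
    A=np.c_[2*q,np.ones(len(q))]; x=np.linalg.lstsq(A,(q**2).sum(1),rcond=None)[0]; return x[:2],np.sqrt(x[2]+x[:2]@x[:2])
for c,hh in zip(cs,h[0]):
    if len(c)>60:
        q=plane(d,c.reshape(-1,2),zr)[:,:2]
        for _ in range(4):
            o,r=fit(q); e=np.abs(np.hypot(*(q-o).T)-r); q=q[e<max(2*np.median(e),.8)]
        print('contour',len(c),'hole' if hh[3]>=0 else 'outer',o.round(1),r.round(1),len(q))
for n,k in(('padL',uv[:,0]<275),('padR',uv[:,0]>=290)):
  k=k&br&(uv[:,1]<100)&(uv[:,1]>40); print(n,k.sum(),uv[k].mean(0),'depth z',np.percentile(P[k,2],[10,30,50,70,90]).round(1)); 
  q=plane(d,uv[k],zr+6); print(q.mean(0), q.min(0),q.max(0))
k=br&(uv[:,1]>135); print('padN',k.sum(),uv[k].mean(0),P[k].mean(0),plane(d,uv[k],zr+6).mean(0))
k=(uv[:,1]>140)&(uv[:,1]<156)&(uv[:,0]>262)&(uv[:,0]<298)&(P[:,2]>60); print('clip', P[k].mean(0),P[k].min(0),P[k].max(0))
g=hsv[uv[:,1],uv[:,0]]; k2=k&(g[:,1]<60)&(g[:,2]>110)&(P[:,2]>zr+8); print('rollers',k2.sum(),P[k2].mean(0),np.percentile(P[k2,2],[50,90]),plane(d,uv[k2],zr+16).mean(0))
E
```

```text
(array([  11,    1,   24, 3707,  670,    0,    0,    0,    0,    0,    0,
          0,    0,    0,    1,    3,   23,  979, 2981,  465,    3,    5,
          4,   11,  812,   20,    0,    0,    0,    0,    0,    0,    0,
          0,    0,    0,    0,    0]), array([ -4,   0,   4,   8,  12,  16,  20,  24,  28,  32,  36,  40,  44,
        48,  52,  56,  60,  64,  68,  72,  76,  80,  84,  88,  92,  96,
       100, 104, 108, 112, 116, 120, 124, 128, 132, 136, 140, 144, 148]))
ring top 68.53601941870687
contour 413 outer [ 656.2 -183. ] 48.1 413
contour 218 outer [ 714.1 -170.7] 25.3 112
padL 88 [261.05681818  61.625     ] depth z [72.5 73.7 74.1 74.6 75.2]
[ 679.02541323 -156.66973161   74.53601942] [ 672.9102391  -163.97125823   74.53601942] [ 685.96726016 -149.4569562    74.53601942]
padR 60 [303.28333333  64.56666667] depth z [72.4 73.3 73.6 74.4 75. ]
[ 685.6718273  -199.33127748   74.53601942] [ 679.06833339 -204.77015906   74.53601942] [ 693.99923078 -194.59918699   74.53601942]
padN 6 [279.33333333 146.33333333] [ 599.4358805  -193.24032732   74.39953503] [ 599.45356788 -193.23672905   74.53601942]
clip [ 598.74138829 -193.87412523   80.95255368] [ 586.89668089 -212.19496664   66.82966695] [ 608.8221864  -175.11223553   90.57733701]
rollers 70 [ 599.45354815 -193.24682308   86.8969456 ] [86.6124587  89.32377219] [ 599.14748532 -193.29187853   84.53601942]
```

```bash
python3 - <<'E'
from h import *
import pickle
from scipy.optimize import least_squares
d=pickle.load(open('w1.pkl','rb')); im=d['image']; hsv=cv2.cvtColor(im,cv2.COLOR_RGB2HSV)
ys,xs=np.mgrid[0:160,215:350]; uv=np.c_[xs.ravel(),ys.ravel()]; P=depth(d,uv)
t=cv2.inRange(hsv,(80,90,40),(100,255,220))[uv[:,1],uv[:,0]]>0
zr=68.5; m=t&(np.abs(P[:,2]-zr)<8); q=plane(d,uv[m],zr)[:,:2]
c=np.array([659,-181.])
for _ in range(5):
    v=q-c; a=np.arctan2(v[:,1],v[:,0])-.19; r=np.hypot(*v.T); I=[];O=[]
    for b in np.r_[np.arange(-2.6,-1.0,.08),np.arange(1.0,2.6,.08)]:
        k=np.abs(a-b)<.04; k&=(r<62)
        if k.sum()>4: I.append(q[k][r[k].argmin()]); O.append(q[k][r[k].argmax()])
    I=np.array(I);O=np.array(O)
    f=lambda x:np.r_[np.hypot(*(I-x[:2]).T)-x[2],np.hypot(*(O-x[:2]).T)-x[3]]
    s=least_squares(f,[*c,40,55],loss='soft_l1'); c=s.x[:2]
print('ring',s.x,len(I))
clip=np.array([599.3,-193.3]); v=c-clip; print('clip dist',np.hypot(*v),'yaw',np.arctan2(v[1],v[0]))
# rails at desk level: base points
B=P[t&(P[:,2]<16)&(P[:,2]>3)]; 
for z in (B,):
    u=(z[:,:2]-c)@np.array([[np.cos(.19),-np.sin(.19)],[np.sin(.19),np.cos(.19)]])
    for sgn in(-1,1):
        k=(u[:,1]*sgn>40)&(u[:,0]<20); 
        if k.sum()>20: print('rail',k.sum(),.19+np.polyfit(u[k,0],u[k,1],1)[0])
        # outer edge
        e=[]
        for x in np.arange(-40,60,4):
            kk=(np.abs(u[:,0]-x)<2)&(u[:,1]*sgn>30)
            if kk.sum()>2: e.append((x,sgn*(u[kk,1]*sgn).max()))
        e=np.array(e); print('edge yaw',.19+np.polyfit(e[:,0],e[:,1],1)[0],len(e),e[:,1].mean())
E
```

```text
ring [ 658.05755868 -182.64485424   40.15766928   54.07672444] 40
clip dist 59.71585077214691 yaw 0.17939140583566757
rail 507 0.18187687098684213
edge yaw 0.21036937188154145 25 -73.15306592102364
rail 450 0.20008094546115343
edge yaw 0.19855536715427805 25 73.05227940992657
```

```bash
python3 - <<'E'
from h import *
print(to([470,166,130],[np.pi,0,-.145]))
E
```

```text
(array([ -1.24, -38.07,  13.1 ]), array([0.001, 0.001, 0.362]))
```

>>> step_arm(commands=[-0.6,-20,4,0,0,0.2,1,-0.6,-20,4,0,0,0.2,1,-0.6,-20,4,0,0,0.2,1,-1.2,-38,13,0,0,0.362,1,-1.2,-38,13,0,0,0.362,1,-1.2,-38,13,0,0,0.362,1,-1.2,-38,13,0,0,0.362,1,-1.2,-38,13,0,0,0.362,1,-1.2,-38,13,0,0,0.362,1,-1.2,-38,13,0,0,0.362,1])

```text
clock: 2.5
eef_pos: [470.2, 167.6, 130.9]
tool_rot: [3.141, 0.001, -0.141]
force: [0.5, -0.2, -0.2]
width: 85.3
gripper_force: 0.0
```

>>> step_arm(commands=[0,0,0,0,0,0,1,0,0,0,0,0,0,1,0,0,0,0,0,0,1])

```text
clock: 2.8
eef_pos: [471.6, 165.7, 131.9]
tool_rot: [-3.141, -0.001, -0.145]
force: [-0.5, -0.3, 0.4]
width: 85.4
gripper_force: 0.0
```

```bash
python3 - <<'E'
from h import *
import pickle
s=ctrl.read_state(); print(s['clock'],s['eef_pos'],s['tool_rot'])
d=get('wrist'); pickle.dump(d,open('w2.pkl','wb')); save('w2.png',d['image'],1.4)
print(proj(d,[[470,166,42],[567,152,38]])*1.4)
E
```

```text
2.8 [471.56785589 165.70167777 131.90892795] [-3.14148903e+00 -1.25455052e-03 -1.45389144e-01]
[[393.12157122 290.64793512]
 [392.92823252 114.1614105 ]]
```

View pics/w2.png

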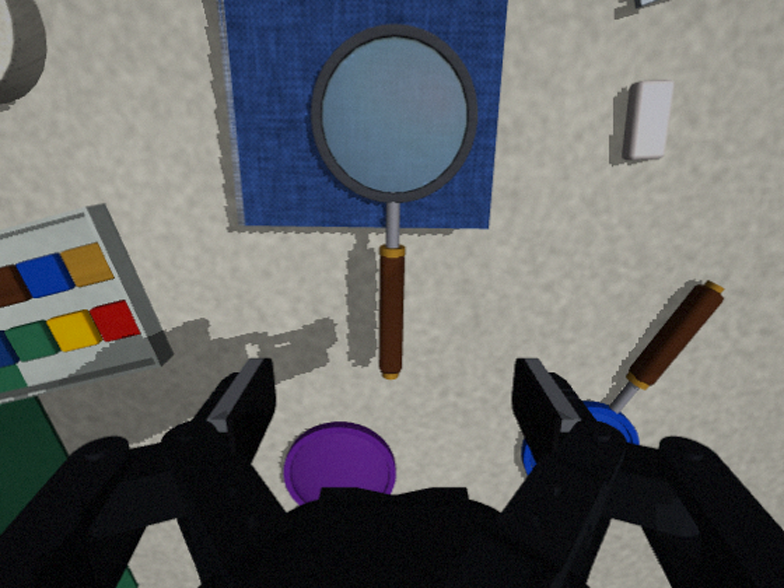

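The wrist view shows the clear magnifier with its rim centre at (394,113), and its handle running from (393,250) to (390,375). My predicted grip point (393,291) lies on the handle, so I'll descend.

>>> step_arm(commands=[-0.1,0,5,0,0,0.015,1,-0.1,0,5,0,0,0.015,1,-0.1,0,9,0,0,0.015,1,-0.1,0,11.8,0,0,0.015,1,-0.1,0,11.8,0,0,0.015,1,-0.1,0,11.8,0,0,0.015,1,-0.1,0,11.8,0,0,0.015,1,-0.1,0,11.8,0,0,0.015,0,-0.1,0,11.8,0,0,0.015,0,-0.1,0,11.8,0,0,0.015,0])

```text
clock: 3.85
eef_pos: [470.1, 167.7, 14.1]
tool_rot: [-3.141, -0.001, -0.157]
force: [-0.5, -0.3, 1.0]
width: 43.8
gripper_force: 0.0
```

>>> step_arm(commands=[0,0,0,0,0,0,0,0,0,0,0,0,0,0,0,0,0,0,0,0,0,0,0,0,0,0,0,0,0,0,0,0,0,0,0])

```text
clock: 4.35
eef_pos: [469.7, 167.4, 13.4]
tool_rot: [-3.142, -0.0, -0.157]
force: [0.8, -0.1, 3.5]
width: 14.3
gripper_force: 59.1
```

>>> step_arm(commands=[0,0,-2,0,0,0,0,0,0,-5,0,0,0,0,0,0,-10,0,0,0,0,0,0,-15,0,0,0,0,0,0,-19,0,0,0,0,0,0,-19,0,0,0,0,0,0,-19,0,0,0,0,0,0,-19,0,0,0,0])

```text
clock: 5.15
eef_pos: [468.2, 167.1, 201.7]
tool_rot: [3.14, 0.003, -0.157]
force: [0.5, -0.9, -0.9]
width: 14.3
gripper_force: 58.8
```

```bash
cat > lens.py <<'E'
from h import *
import pickle
def lens(d,s):
    """rim outer ellipse in wrist image -> centre & tilt in tool frame, via rim depth points"""
    hsv=cv2.cvtColor(d['image'],cv2.COLOR_RGB2HSV)
    return hsv
E
python3 - <<'E'
from h import *
import pickle
s=ctrl.read_state(); print(s['clock'],s['eef_pos'],s['tool_rot'],s['force'],s['torque'],s['width'])
d=get('wrist'); pickle.dump((d,s),open('w3.pkl','wb')); save('w3.png',d['image'],1.4)
Rt=R.from_euler('xyz',s['tool_rot'])
# rim points by depth: in tool frame
ys,xs=np.mgrid[0:150,180:380]; uv=np.c_[xs.ravel(),ys.ravel()]; P=Rt.inv().apply(depth(d,uv)-s['eef_pos'])
k=(np.abs(P[:,2]+24)<15); Q=P[k]; print(len(Q)); 
hist=Q
A=np.c_[Q[:,:2],np.ones(len(Q))]
o=np.array([97.,0]); r=np.hypot(*(Q[:,:2]-o).T); kk=(np.abs(r-42)<2.2); 
for _ in range(3):
    c=np.linalg.lstsq(A[kk],Q[kk,2],rcond=None)[0]; e=np.abs(A@c-Q[:,2]); kk=(np.abs(r-42)<2.5)&(e<2)
print('plane z=ax+by+c',c,kk.sum(),'ztop at 98',c@[98,0,1])
hsv=cv2.cvtColor(d['image'],cv2.COLOR_RGB2HSV)
print('x ext',Q[Q[:,0]>60].min(0),Q.max(0))
m=np.zeros((420,560),np.uint8); m[uv[k,1],uv[k,0]]=255
c=max(cv2.findContours(m,0,1)[0],key=cv2.contourArea).reshape(-1,2)
o_,w,_=rays(d,c); oc=Rt.inv().apply(o_-s['eef_pos']); wc=Rt.inv().apply(w)
q=(oc+wc*((-24.6-oc[2])/wc[:,2])[:,None])[:,:2]; q=q[q[:,0]>60]
for _ in range(4):
    B=np.c_[2*q,np.ones(len(q))]; x=np.linalg.lstsq(B,(q**2).sum(1),rcond=None)[0]; rr=np.sqrt(x[2]+x[:2]@x[:2]); e=np.abs(np.hypot(*(q-x[:2]).T)-rr); q=q[e<1.5]
print('circle',x[:2],rr,len(q))
E
```

```text
5.15 [468.20785752 167.08602578 201.72164191] [ 3.1397759  0.003219  -0.1570812] [ 0.49715683 -0.91949766 -0.92353612] [0.05438009 0.15051002 0.01465049] 14.282348562480385
28974
plane z=ax+by+c [ 1.11613961e-02 -4.83253588e-05 -2.39145752e+01] 1668 ztop at 98 -22.820758427950132
x ext [ 61.39594461 -39.33648711 -30.46772595] [114.45540388  38.34847729 -17.94678408]
circle [88.4352935  -0.40590394] 34.894178496474645 47
```

View pics/w3.png

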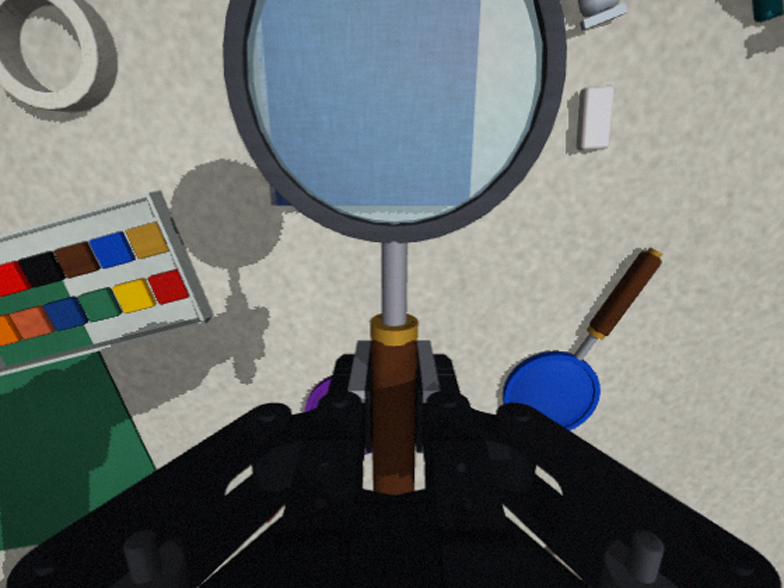

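The magnifier is held by the handle, level and centred: rim between x=225 and x=565, its near edge at (395,240), handle at (394,400). The fingers are clear of the glass. Next I'll measure the rim in the tool frame and plan the approach.

```bash
cat > rim.py <<'E'
from h import *
def rim(d,s,zt=-24.5):
    """outer rim circle (xy) in tool frame on the plane tool z=zt, plus rim-top plane from depth"""
    Rt=R.from_euler('xyz',s['tool_rot']); p=s['eef_pos']
    ys,xs=np.mgrid[0:180,150:410]; uv=np.c_[xs.ravel(),ys.ravel()]; o,w,_=rays(d,uv)
    oc=Rt.inv().apply(o-p); wc=Rt.inv().apply(w); q=(oc+wc*((zt-oc[2])/wc[:,2])[:,None])[:,:2]
    D=Rt.inv().apply(depth(d,uv)-p)[:,2]
    v=d['image'][uv[:,1],uv[:,0]].max(1); dark=(v<95)&(np.abs(D-zt)<12)
    c=np.array([98.,0])
    from scipy.optimize import least_squares
    for _ in range(4):
        u=q-c; a=np.arctan2(u[:,1],u[:,0]); r=np.hypot(*u.T); O=[]
        for b in np.arange(-np.pi,np.pi,.06):
            k=dark&(np.abs(a-b)<.03)&(np.abs(r-42)<7)
            if k.sum()>5 and abs(abs(b)-np.pi)>.2: O.append(q[k][r[k].argmax()])
        O=np.array(O); f=least_squares(lambda x:np.hypot(*(O-x[:2]).T)-x[2],[*c,45],loss='soft_l1'); c=f.x[:2]
    k=dark&(np.abs(np.hypot(*(q-c).T)-42)<2)
    A=np.c_[q[k],np.ones(k.sum())]; pl=np.linalg.lstsq(A,D[k],rcond=None)[0]
    return f.x,pl,np.median(D[k]),len(O)
E
python3 - <<'E'
from rim import *
import pickle
d,s=pickle.load(open('w3.pkl','rb'))
print(rim(d,s))
E
```

```text
(array([96.29152345,  0.15364784, 43.8493395 ]), array([ 3.36591921e-03,  1.85028487e-05, -2.34431094e+01]), np.float64(-23.178756609033627), 62)
```

```bash
cat > plan.py <<'E'
from h import *
import json,sys
L=np.array([96.8,0.1,-20.0])       # lens centre in tool frame
HOME=np.array([657.7,-182.6]); YAW=.19; PAD=74.3
def pose(b,h,th):
    """b: back from home (pivot line of rim), h: rim contact edge over pads, th: tilt"""
    Rm=R.from_euler('xyz',[0,th,YAW]); ax=np.array([np.cos(YAW),np.sin(YAW),0])
    E=np.array([34.5,0,-4]);  edge=np.r_[HOME,PAD+h]+ax*(34.5-b)
    C=edge-Rm.apply(E); Rt=Rm*R.from_euler('x',np.pi); return C-Rt.apply(L),Rt
def rel(a,b):
    (p,r),(q,s)=a,b; return (r.inv().apply(q-p)/10).round(3),(r.inv()*s).as_rotvec().round(4)
def adv(c,row):
    p,r=c; return p+r.apply(np.array(row[:3])*10), r*R.from_rotvec(row[3:6])
def put(c): json.dump([list(c[0]),list(c[1].as_quat())],open('cmd.json','w'))
def cmd():
    p,q=json.load(open('cmd.json')); return np.array(p),R.from_quat(q)
E
python3 - <<'E'
from plan import *
c=(np.array([294.288,-579.579,231.313]),R.from_euler('xyz',[np.pi,0,.4698]))
for r in ([41.3,-21.5,-3,0,0,.25],[-1.2,-38,13,0,0,.362],[-.1,0,11.8,0,0,.015],[0,0,-19,0,0,0]):
    c=adv(c,r); print(c[0].round(1),c[1].as_euler('xyz').round(3))
put(c); print(rel(c,pose(11,50,.15)),pose(11,50,.15)[0])
E
```

```text
[ 565.2 -200.9  261.3] [3.142 0.    0.22 ]
[470.6 167.3 131.3] [ 3.142  0.    -0.142]
[469.7 167.5  13.3] [ 3.142  0.    -0.157]
[469.7 167.5 203.3] [ 3.142  0.    -0.157]
(array([13.827, 35.322,  7.521]), array([-0.026 , -0.1485, -0.3465])) [ 550.92090078 -203.03390646  128.10088955]
```

>>> step_arm(commands=[2,4,0,0,0,-0.04,0,4,8,0,0,0,-0.1,0,5.5,12,0,0,0,-0.16,0,7,16,0,0,0,-0.2,0,8.5,20,1,0,0,-0.25,0,10,24,2,0,-0.03,-0.3,0,11.5,28,4,-0.01,-0.08,-0.33,0,13,32,6,-0.02,-0.12,-0.346,0,13.8,35.3,7.5,-0.026,-0.148,-0.346,0,13.8,35.3,7.5,-0.026,-0.148,-0.346,0])

```text
clock: 6.2
eef_pos: [547.9, -209.1, 123.6]
tool_rot: [3.14, 0.158, 0.182]
force: [-1.4, -0.1, -1.9]
width: 14.1
gripper_force: 59.0
```

>>> step_arm(commands=[0,0,0,0,0,0,0,0,0,0,0,0,0,0,0,0,0,0,0,0,0,0,0,0,0,0,0,0])

```text
clock: 6.6
eef_pos: [551.0, -201.5, 128.8]
tool_rot: [-3.141, 0.149, 0.191]
force: [0.2, -0.5, -1.3]
width: 14.1
gripper_force: 59.0
```

```bash
python3 - <<'E'
from plan import *
import pickle
c=adv(cmd(),[13.8,35.3,7.5,-.026,-.148,-.346]); put(c)
s=ctrl.read_state(); print(s['clock'],s['eef_pos'],c[0],s['tool_rot'],c[1].as_euler('xyz'),s['force'])
d=get('wrist'); pickle.dump((d,s),open('w4.pkl','wb')); save('w4.png',d['image'],1.4)
a=get('side'); P=np.r_[HOME,78]; uv=proj(a,[P])[0].astype(int); print(uv)
im=a['image'][max(uv[1]-60,0):uv[1]+60,max(uv[0]-80,0):uv[0]+80]; save('s4.png',im,5)
from rim import rim
print(rim(d,s))
E
```

```text
6.6 [ 550.99908566 -201.53191003  128.78683422] [ 550.6916649  -202.77273948  128.313     ] [-3.14135926  0.14864883  0.19122224] [3.14150575 0.14951629 0.18944211] [ 0.18086798 -0.50528115 -1.28272626]
[277 165]
(array([9.64843965e+01, 8.52663606e-02, 4.38466681e+01]), array([ 3.04374881e-03,  1.06400876e-03, -2.33543206e+01]), np.float64(-23.113768818449785), 62)
```

View pics/w4.png

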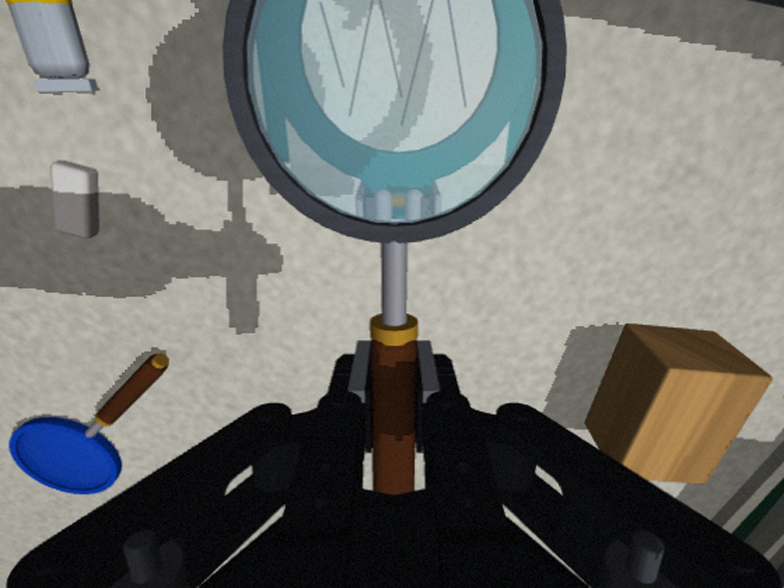

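The neck axis is at x≈395, while the clip and ring seen through the glass are at x≈399 (clip at (399,203), ring hole 303..497). That is about 2 mm of lateral offset, possibly because the arm hasn't settled. I'll hold for a moment and check.

>>> step_arm(commands=[0,0,0,0,0,0,0,0,0,0,0,0,0,0,0,0,0,0,0,0,0,0,0,0,0,0,0,0,0,0,0,0,0,0,0])

```text
clock: 7.2
eef_pos: [550.7, -202.8, 128.3]
tool_rot: [3.142, 0.15, 0.189]
force: [-0.3, -0.3, -0.6]
width: 14.1
gripper_force: 59.0
```

```bash
cat > lat.py <<'E'
from plan import *
import pickle
def lat(save_as=None):
    s=ctrl.read_state(); d=get('wrist'); c=cmd()
    if save_as: save(save_as,d['image'],1.4)
    hsv=cv2.cvtColor(d['image'],cv2.COLOR_RGB2HSV); Rt=R.from_euler('xyz',s['tool_rot'])
    # teal seen through the glass (paler): rows of ring hole: use gradient of saturation
    out=[]
    for row in range(20,75,5):
        S=cv2.GaussianBlur(hsv[:,:,1],(3,3),0)[row].astype(int); t=(S>60)
        x=282; l=x
        while l>180 and not t[l]: l-=1
        r=x
        while r<390 and not t[r]: r+=1
        q=plane(d,[(l,row),(r,row)],PAD-6); m=q.mean(0); out.append([row,l,r,*Rt.inv().apply(m-s['eef_pos']).round(1)[:2],np.linalg.norm(q[1]-q[0]).round(1)])
    print(s['clock'],'meas-cmd',(s['eef_pos']-c[0]).round(1),s['force'].round(1)); return out
E
python3 - <<'E'
from lat import *
for r in lat(): print(r)
E
```

```text
7.2 meas-cmd [-0. -0. -0.] [-0.3 -0.3 -0.6]
[20, 211, 354, np.float64(123.9), np.float64(0.7), np.float64(78.6)]
[25, 211, 354, np.float64(121.6), np.float64(0.7), np.float64(79.1)]
[30, 211, 354, np.float64(119.2), np.float64(0.7), np.float64(79.6)]
[35, 211, 354, np.float64(116.8), np.float64(0.7), np.float64(80.1)]
[40, 212, 353, np.float64(114.4), np.float64(0.7), np.float64(79.5)]
[45, 213, 352, np.float64(111.9), np.float64(0.7), np.float64(78.9)]
[50, 214, 351, np.float64(109.4), np.float64(0.8), np.float64(78.3)]
[55, 216, 350, np.float64(106.9), np.float64(1.1), np.float64(77.1)]
[60, 218, 348, np.float64(104.3), np.float64(1.1), np.float64(75.3)]
[65, 220, 346, np.float64(101.7), np.float64(1.1), np.float64(73.5)]
[70, 222, 343, np.float64(99.0), np.float64(0.8), np.float64(71.0)]
```

```bash
sed -i 's/^HOME=np.array.*/HOME=np.array([657.8,-183.1]); YAW=.19; PAD=74.3/' plan.py; python3 - <<'E'
from plan import *
for h in (6,3,2,1,0,-1,-2): print(h,rel(cmd(),pose(11,h,.15)))
E
```

```text
6 (array([0.676, 0.081, 4.369]), array([ 0.    , -0.0005, -0.0006]))
3 (array([0.721, 0.081, 4.666]), array([ 0.    , -0.0005, -0.0006]))
2 (array([0.736, 0.081, 4.765]), array([ 0.    , -0.0005, -0.0006]))
1 (array([0.751, 0.081, 4.864]), array([ 0.    , -0.0005, -0.0006]))
0 (array([0.766, 0.081, 4.963]), array([ 0.    , -0.0005, -0.0006]))
-1 (array([0.781, 0.081, 5.061]), array([ 0.    , -0.0005, -0.0006]))
-2 (array([0.796, 0.081, 5.16 ]), array([ 0.    , -0.0005, -0.0006]))
```

>>> step_arm(commands=[0.16,0.08,1,0,0,0,0,0.31,0.08,2,0,0,0,0,0.46,0.08,3,0,0,0,0,0.61,0.08,4,0,0,0,0,0.68,0.08,4.4,0,0,0,0,0.68,0.08,4.4,0,0,0,0,0.68,0.08,4.4,0,0,0,0,0.68,0.08,4.4,0,0,0,0,0.68,0.08,4.4,0,0,0,0,0.68,0.08,4.4,0,0,0,0])

```text
clock: 8.25
eef_pos: [551.3, -203.6, 84.2]
tool_rot: [3.141, 0.149, 0.189]
force: [-0.1, 0.1, -2.2]
width: 13.6
gripper_force: 59.0
```

```bash
python3 - <<'E'
from lat import *
put(adv(cmd(),[.68,.08,4.4,0,0,0])); lat('w5.png')
E
```

```text
8.25 meas-cmd [ 0.3 -0.1  0.4] [-0.1  0.1 -2.2]
```

View pics/w5.png

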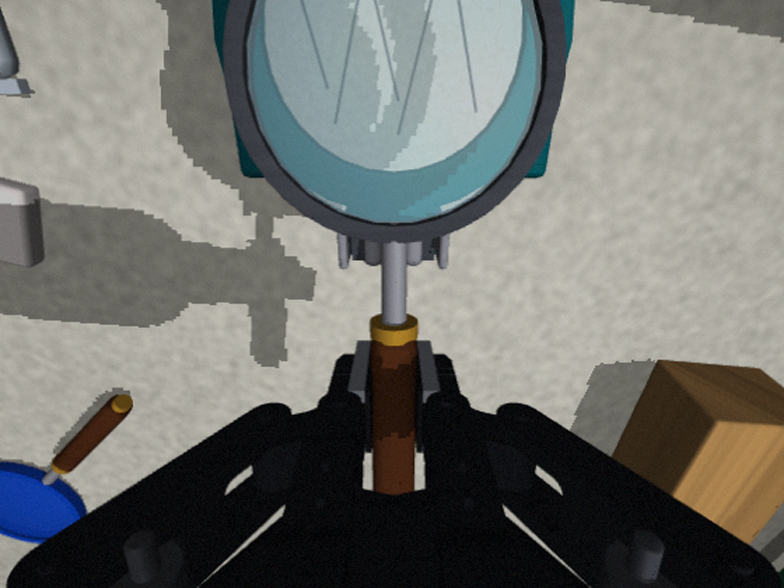

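It is centred: clip housing 340..448 around the neck at 394, and the ring symmetric at 213..575. I'll lower it by feel.

>>> step_arm(commands=[0.015,0,0.1,0,0,0,0,0.03,0,0.2,0,0,0,0,0.045,0,0.3,0,0,0,0,0.045,0,0.3,0,0,0,0,0.045,0,0.3,0,0,0,0])

```text
clock: 8.8
eef_pos: [551.0, -203.6, 80.7]
tool_rot: [3.142, 0.15, 0.189]
force: [0.3, 0.0, -1.5]
width: 14.0
gripper_force: 59.0
```

>>> step_arm(commands=[0.008,0,0.05,0,0,0,0,0.015,0,0.1,0,0,0,0,0.015,0,0.1,0,0,0,0,0.015,0,0.1,0,0,0,0])

```text
clock: 9.2
eef_pos: [551.0, -203.6, 79.8]
tool_rot: [3.141, 0.149, 0.189]
force: [0.8, -0.2, -1.7]
width: 14.1
gripper_force: 59.0
```

>>> step_arm(commands=[0.008,0,0.05,0,0,0,0,0.015,0,0.1,0,0,0,0,0.015,0,0.1,0,0,0,0,0.015,0,0.1,0,0,0,0])

```text
clock: 9.6
eef_pos: [551.0, -203.6, 78.9]
tool_rot: [3.141, 0.149, 0.189]
force: [-2.4, -0.0, -0.4]
width: 14.1
gripper_force: 59.1
```

>>> step_arm(commands=[0.008,0,0.05,0,0,0,0,0.008,0,0.05,0,0,0,0,0.008,0,0.05,0,0,0,0])

```text
clock: 9.9
eef_pos: [551.0, -203.6, 78.4]
tool_rot: [3.141, 0.15, 0.189]
force: [-1.9, 0.2, 1.1]
width: 14.2
gripper_force: 59.2
```

>>> step_arm(commands=[0.008,0,0.05,0,0,0,0,0.008,0,0.05,0,0,0,0,0.008,0,0.05,0,0,0,0])

```text
clock: 10.2
eef_pos: [550.9, -203.6, 77.8]
tool_rot: [3.141, 0.15, 0.189]
force: [-1.5, 0.1, 2.3]
width: 13.6
gripper_force: 59.4
```

```bash
cat > st.py <<'E'
from h import *
s=ctrl.read_state(); Rt=R.from_euler('xyz',s['tool_rot'])
print(s['clock'],s['eef_pos'].round(1),s['tool_rot'].round(4),'F tool',Rt.inv().apply(s['force']).round(1),'M tool',Rt.inv().apply(s['torque']).round(3),s['width'].round(1))
E
python3 st.py; python3 -c "
from h import *;import pickle
s=pickle.load(open('w4.pkl','rb'))[1];Rt=R.from_euler('xyz',s['tool_rot']);print(Rt.inv().apply(s['force']),Rt.inv().apply(s['torque']))"
```

```text
[0.27061314 0.53074006 1.25638069] [-0.01182815  0.07843498  0.00718833]Traceback (most recent call last):
  File "st.py", line 3, in <module>
    print(s['clock'],s['eef_pos'].round(1),s['tool_rot'].round(4),'F tool',Rt.inv().apply(s['force']).round(1),'M tool',Rt.inv().apply(s['torque']).round(3),s['width'].round(1))
                                                                                                                                                             ^^^^^^^^^^^^^^^^
AttributeError: 'float' object has no attribute 'round'
```

```bash
sed -i "s/s\['width'\].round(1)/round(s['width'],1)/" st.py; python3 st.py
```

```text
10.2 [ 550.9 -203.6   77.8] [3.1414 0.1496 0.1893] F tool [-1.8 -0.4 -2.1] M tool [ 0.008 -0.044 -0.01 ] 13.6
```

Contact came at about the expected height. Clearance over the clip rollers is marginal, so I'll lift slightly, tilt a little more, move 2 mm forward and feel again.

```bash
python3 - <<'E'
from plan import *
c=cmd()
for r in ([.045,0,.3],[.015,0,.1],[.015,0,.1],[.008,0,.05],[.008,0,.05]): c=adv(c,r+[0,0,0])
put(c); print(c[0])
for h in (1.2,.7,.2,-.3,-.8): print(h,rel(c,pose(9,h,.156)))
for b in (9,10,11): print(b, (c[0]-pose(b,0,.1494)[0]).round(2))
E
```

```text
[ 551.01598325 -203.52955163   77.72242624]
1.2 (array([ 0.165,  0.   , -0.265]), array([ 0.    , -0.0065, -0.0006]))
0.7 (array([ 0.173,  0.   , -0.215]), array([ 0.    , -0.0065, -0.0006]))
0.2 (array([ 0.18 ,  0.   , -0.166]), array([ 0.    , -0.0065, -0.0006]))
-0.3 (array([ 0.188,  0.   , -0.116]), array([ 0.    , -0.0065, -0.0006]))
-0.8 (array([ 0.195,  0.   , -0.067]), array([ 0.    , -0.0065, -0.0006]))
9 [-1.97 -0.37 -0.3 ]
10 [-0.98 -0.18 -0.3 ]
11 [-0.   0.  -0.3]
```

>>> step_arm(commands=[0,0,-0.25,0,-0.0065,0,0,0.165,0,-0.265,0,-0.0065,0,0,0.165,0,-0.265,0,-0.0065,0,0,0.165,0,-0.265,0,-0.0065,0,0])

```text
clock: 10.6
eef_pos: [553.6, -202.9, 80.0]
tool_rot: [3.141, 0.155, 0.19]
force: [0.6, 0.5, -0.8]
width: 14.1
gripper_force: 59.1
```

```bash
python3 st.py
```

```text
10.6 [ 553.6 -202.9   80. ] [3.1415 0.155  0.1899] F tool [ 0.8 -0.4  0.7] M tool [-0.006  0.309  0.014] 14.1
```

>>> step_arm(commands=[0.008,0,0.05,0,0,0,0,0.008,0,0.05,0,0,0,0,0.008,0,0.05,0,0,0,0])

```text
clock: 10.9
eef_pos: [553.4, -203.0, 79.7]
tool_rot: [3.141, 0.155, 0.19]
force: [1.4, 0.2, -0.4]
width: 14.2
gripper_force: 59.1
```

>>> step_arm(commands=[0.008,0,0.05,0,0,0,0,0.008,0,0.05,0,0,0,0,0.008,0,0.05,0,0,0,0])

```text
clock: 11.2
eef_pos: [553.3, -203.1, 79.2]
tool_rot: [3.141, 0.155, 0.19]
force: [0.6, 1.0, 0.7]
width: 14.1
gripper_force: 59.2
```

>>> step_arm(commands=[0.008,0,0.05,0,0,0,0,0.008,0,0.05,0,0,0,0,0.008,0,0.05,0,0,0,0])

```text
clock: 11.5
eef_pos: [553.2, -203.1, 78.7]
tool_rot: [3.141, 0.156, 0.189]
force: [1.8, 0.1, 0.6]
width: 13.7
gripper_force: 59.3
```

```bash
python3 st.py
```

```text
11.5 [ 553.2 -203.1   78.7] [3.1414 0.1556 0.1894] F tool [ 1.7  0.3 -0.8] M tool [ 0.114  0.617 -0.083] 13.7
```

>>> step_arm(commands=[0.1,0,-0.016,0,0,0,0,0.2,0,-0.031,0,0,0,0,0.3,0,-0.047,0,0,0,0,0.3,0,-0.047,0,0,0,0])

```text
clock: 11.9
eef_pos: [555.5, -202.9, 78.5]
tool_rot: [3.141, 0.157, 0.189]
force: [-2.4, 0.0, 1.8]
width: 13.9
gripper_force: 59.5
```

```bash
python3 st.py
```

```text
11.9 [ 555.5 -202.9   78.5] [3.1414 0.1569 0.189 ] F tool [-2.6 -0.5 -1.4] M tool [ 0.056 -0.019 -0.012] 13.9
```

>>> step_arm(commands=[0.1,0,-0.016,0,0,0,0,0.2,0,-0.031,0,0,0,0,0.2,0,-0.031,0,0,0,0])

```text
clock: 12.2
eef_pos: [558.3, -202.2, 78.5]
tool_rot: [3.141, 0.156, 0.189]
force: [-0.4, -0.3, 1.8]
width: 14.1
gripper_force: 59.4
```

```bash
python3 st.py
```

```text
12.2 [ 558.3 -202.2   78.5] [3.1413 0.1556 0.1893] F tool [-0.7  0.2 -1.7] M tool [-0.074  0.098  0.022] 14.1
```

>>> step_arm(commands=[0.05,0,-0.008,0,0,0,0,0.1,0,-0.016,0,0,0,0,0.1,0,-0.016,0,0,0,0])

```text
clock: 12.5
eef_pos: [559.1, -202.0, 78.6]
tool_rot: [3.141, 0.156, 0.189]
force: [-1.3, -1.4, 1.4]
width: 13.6
gripper_force: 59.4
```

>>> step_arm(commands=[0.05,0,-0.008,0,0,0,0,0.1,0,-0.016,0,0,0,0,0.1,0,-0.016,0,0,0,0])

```text
clock: 12.8
eef_pos: [560.0, -201.8, 78.6]
tool_rot: [3.142, 0.156, 0.189]
force: [-1.9, 0.2, 1.2]
width: 13.8
gripper_force: 59.4
```

>>> step_arm(commands=[0.05,0,-0.008,0,0,0,0,0.1,0,-0.016,0,0,0,0,0.1,0,-0.016,0,0,0,0])

```text
clock: 13.1
eef_pos: [560.2, -201.7, 78.5]
tool_rot: [-3.141, 0.157, 0.189]
force: [-4.0, -0.8, 1.9]
width: 14.0
gripper_force: 59.4
```

>>> step_arm(commands=[0.05,0,-0.008,0,0,0,0,0.05,0,-0.008,0,0,0,0,0.05,0,-0.008,0,0,0,0])

```text
clock: 13.4
eef_pos: [560.3, -201.6, 78.5]
tool_rot: [-3.141, 0.158, 0.189]
force: [-5.4, -0.7, 2.7]
width: 14.0
gripper_force: 59.5
```

>>> step_arm(commands=[0.05,0,-0.008,0,0,0,0,0.05,0,-0.008,0,0,0,0,0.05,0,-0.008,0,0,0,0])

```text
clock: 13.7
eef_pos: [560.3, -201.6, 78.4]
tool_rot: [-3.141, 0.159, 0.189]
force: [-5.7, -0.4, 2.0]
width: 13.6
gripper_force: 59.5
```

```bash
python3 st.py
```

```text
13.7 [ 560.3 -201.6   78.4] [-3.1409  0.1592  0.189 ] F tool [-5.9 -0.7 -1.1] M tool [ 0.102 -0.773 -0.027] 13.6
```

```bash
python3 - <<'E'
from plan import *
c=cmd()
rows=[[.165,0,-.265,0,-.0065,0]]+[[.008,0,.05,0,0,0]]*3+[[.3,0,-.047,0,0,0],[.2,0,-.031,0,0,0]]+[[.1,0,-.016,0,0,0]]*3+[[.05,0,-.008,0,0,0]]*2
for r in rows: c=adv(c,r)
put(c); s=ctrl.read_state(); print('cmd',c[0],c[1].as_euler('xyz'))
Rt=R.from_euler('xyz',s['tool_rot']); Rm=Rt*R.from_euler('x',np.pi)
C=s['eef_pos']+Rt.apply(L); print('lens',C); e=C+Rm.apply([34.5,0,-4]); ax=np.array([np.cos(YAW),np.sin(YAW),0])
n=e-ax*34.5; print('home est',n)
import plan
plan.HOME=n[:2]; plan.PAD=n[2]; json.dump(list(n),open('home.json','w'))
for th in (.15,.13,.11,.095,.08,.065,.05,.035,.02,.0): print(th,rel(c,pose(-1,-.5,th)))
E
```

```text
cmd [ 561.95828772 -201.43123706   78.58229947] [3.14150566 0.15601629 0.18944154]
lens [ 657.30405753 -183.1718462    82.81332271]
home est [ 656.25857093 -183.40258498   73.39520601]
0.15 (array([-0.041,  0.001,  0.197]), array([ 0.    ,  0.006 , -0.0006]))
0.13 (array([-0.004,  0.001,  0.459]), array([ 0.    ,  0.026 , -0.0006]))
0.11 (array([0.037, 0.001, 0.721]), array([ 0.    ,  0.046 , -0.0006]))
0.095 (array([0.071, 0.   , 0.916]), array([ 0.    ,  0.061 , -0.0006]))
0.08 (array([0.109, 0.   , 1.111]), array([ 0.    ,  0.076 , -0.0006]))
0.065 (array([0.149, 0.   , 1.305]), array([ 0.    ,  0.091 , -0.0006]))
0.05 (array([0.192, 0.   , 1.499]), array([ 0.    ,  0.106 , -0.0006]))
0.035 (array([0.239, 0.   , 1.692]), array([ 0.    ,  0.121 , -0.0006]))
0.02 (array([0.288, 0.   , 1.884]), array([ 0.    ,  0.136 , -0.0006]))
0.0 (array([0.358, 0.   , 2.139]), array([ 0.    ,  0.156 , -0.0006]))
```

>>> step_arm(commands=[-0.03,0,0.15,0,0.006,0,0,0,0,0.41,0,0.026,0,0,0.04,0,0.67,0,0.046,0,0,0.07,0,0.86,0,0.061,0,0,0.07,0,0.86,0,0.061,0,0,0.07,0,0.86,0,0.061,0,0])

```text
clock: 14.3
eef_pos: [560.8, -201.5, 70.0]
tool_rot: [-3.141, 0.096, 0.189]
force: [-5.3, -1.3, 3.0]
width: 14.3
gripper_force: 59.5
```

```bash
python3 st.py
```

```text
14.3 [ 560.8 -201.5   70. ] [-3.1412  0.0963  0.1893] F tool [-5.7  0.3 -2.5] M tool [ 0.148 -0.664  0.018] 14.3
```

```bash
python3 - <<'E'
from plan import *
import plan
c=adv(cmd(),[.07,0,.86,0,.061,0]); put(c); n=np.array(json.load(open('home.json')))
plan.HOME=n[:2]; plan.PAD=n[2]
for th in (.08,.065,.05,.035,.02,.01,.0,-.01): print(th,rel(c,pose(-.7,0,th)))
E
```

```text
0.08 (array([-0.011,  0.   ,  0.206]), array([ 0.    ,  0.015 , -0.0006]))
0.065 (array([0.017, 0.   , 0.402]), array([ 0.    ,  0.03  , -0.0006]))
0.05 (array([0.049, 0.   , 0.598]), array([ 0.    ,  0.045 , -0.0005]))
0.035 (array([0.083, 0.   , 0.794]), array([ 0.0001,  0.06  , -0.0005]))
0.02 (array([0.12 , 0.   , 0.988]), array([ 0.0001,  0.075 , -0.0005]))
0.01 (array([0.147, 0.   , 1.118]), array([ 0.0001,  0.085 , -0.0005]))
0.0 (array([0.174, 0.   , 1.247]), array([ 0.0001,  0.095 , -0.0005]))
-0.01 (array([0.203, 0.   , 1.376]), array([ 1.00e-04,  1.05e-01, -5.00e-04]))
```

>>> step_arm(commands=[-0.01,0,0.1,0,0.008,0,0,-0.01,0,0.2,0,0.015,0,0,0.003,0,0.3,0,0.023,0,0,0.017,0,0.4,0,0.03,0,0,0.017,0,0.4,0,0.03,0,0,0.017,0,0.4,0,0.03,0,0])

```text
clock: 14.9
eef_pos: [561.2, -201.5, 66.3]
tool_rot: [3.142, 0.065, 0.19]
force: [-5.4, 0.5, 5.5]
width: 14.1
gripper_force: 59.9
```

```bash
python3 st.py
```

```text
14.9 [ 561.2 -201.5   66.3] [3.1415 0.0652 0.1895] F tool [-5.5 -1.5 -5.2] M tool [ 0.21  -0.644  0.026] 14.1
```

>>> step_arm(commands=[0.015,0,0.1,0,0.008,0,0,0.025,0,0.2,0,0.015,0,0,0.025,0,0.2,0,0.015,0,0,0.025,0,0.2,0,0.015,0,0])

```text
clock: 15.3
eef_pos: [561.5, -201.5, 64.1]
tool_rot: [3.141, 0.05, 0.19]
force: [-3.8, 0.1, 5.6]
width: 14.1
gripper_force: 59.7
```

>>> step_arm(commands=[0.015,0,0.1,0,0.008,0,0,0.025,0,0.2,0,0.015,0,0,0.025,0,0.2,0,0.015,0,0,0.025,0,0.2,0,0.015,0,0])

```text
clock: 15.7
eef_pos: [561.6, -201.5, 61.9]
tool_rot: [3.142, 0.035, 0.19]
force: [-4.8, -0.5, 3.4]
width: 14.3
gripper_force: 59.6
```

```bash
python3 st.py
```

```text
15.7 [ 561.6 -201.5   61.9] [3.1415 0.0348 0.1895] F tool [-4.9 -0.4 -3.2] M tool [ 0.175 -0.279 -0.011] 14.3
```

>>> step_arm(commands=[0.015,0,0.1,0,0.008,0,0,0.025,0,0.2,0,0.015,0,0,0.025,0,0.2,0,0.015,0,0,0.025,0,0.2,0,0.015,0,0])

```text
clock: 16.1
eef_pos: [561.9, -201.4, 59.9]
tool_rot: [3.142, 0.019, 0.19]
force: [-2.3, 0.2, 1.8]
width: 14.3
gripper_force: 59.4
```

>>> step_arm(commands=[0.01,0,0.06,0,0.005,0,0,0.02,0,0.13,0,0.01,0,0,0.02,0,0.13,0,0.01,0,0,0.02,0,0.13,0,0.01,0,0])

```text
clock: 16.5
eef_pos: [562.0, -201.4, 58.7]
tool_rot: [3.141, 0.009, 0.189]
force: [-2.0, 0.6, 2.2]
width: 14.2
gripper_force: 59.7
```

```bash
python3 st.py
```

```text
16.5 [ 562.  -201.4   58.7] [3.1414 0.0094 0.1895] F tool [-1.9 -0.9 -2.2] M tool [ 0.168  0.025 -0.01 ] 14.2
```

>>> step_arm(commands=[0.02,0,0.06,0,0.005,0,0,0.04,0,0.13,0,0.01,0,0,0.04,0,0.13,0,0.01,0,0,0.04,0,0.13,0,0.01,0,0])

```text
clock: 16.9
eef_pos: [562.3, -201.4, 58.0]
tool_rot: [3.141, -0.001, 0.19]
force: [-3.2, 0.9, 7.8]
width: 14.0
gripper_force: 60.5
```

```bash
python3 st.py
```

```text
16.9 [ 562.3 -201.4   58. ] [ 3.1414e+00 -6.0000e-04  1.8960e-01] F tool [-3.  -1.5 -7.8] M tool [ 0.359 -0.442 -0.055] 14.0
```

>>> step_arm(commands=[0.02,0,0.05,0,0,0,0,0.02,0,0.1,0,0,0,0,0.02,0,0.1,0,0,0,0,0.02,0,0.1,0,0,0,0])

```text
clock: 17.3
eef_pos: [562.3, -201.5, 57.7]
tool_rot: [3.141, -0.0, 0.19]
force: [-5.0, 0.9, 13.6]
width: 14.2
gripper_force: 61.2
```

```bash
python3 st.py
```

```text
17.3 [ 562.3 -201.5   57.7] [ 3.1413e+00 -4.0000e-04  1.8970e-01] F tool [ -4.7  -1.9 -13.6] M tool [ 0.483 -0.611 -0.043] 14.2
```

The neck is through the clip and bottomed out with the magnifier level. I'll relax the push and look before releasing.

>>> step_arm(commands=[0,0,-0.1,0,0,0,0,-0.05,0,-0.2,0,0,0,0,-0.05,0,-0.2,0,0,0,0,-0.05,0,-0.2,0,0,0,0])

```text
clock: 17.7
eef_pos: [562.3, -201.3, 58.4]
tool_rot: [3.141, -0.001, 0.19]
force: [-1.0, 1.2, 4.1]
width: 14.2
gripper_force: 59.6
```

```bash
python3 - <<'E'
from lat import *
exec(open('st.py').read())
d=get('wrist'); s=ctrl.read_state(); from rim import rim; print(rim(d,s)); save('w6.png',d['image'],1.4)
E
```

```text
17.7 [ 562.3 -201.3   58.4] [ 3.1414e+00 -8.0000e-04  1.8970e-01] F tool [-0.8 -1.4 -4.1] M tool [ 0.273  0.017 -0.071] 14.2
(array([96.63889173, -0.13585471, 44.32502492]), array([-5.99895774e-03,  7.34742048e-04, -2.33739585e+01]), np.float64(-23.84638793394508), 61)
```

View pics/w6.png

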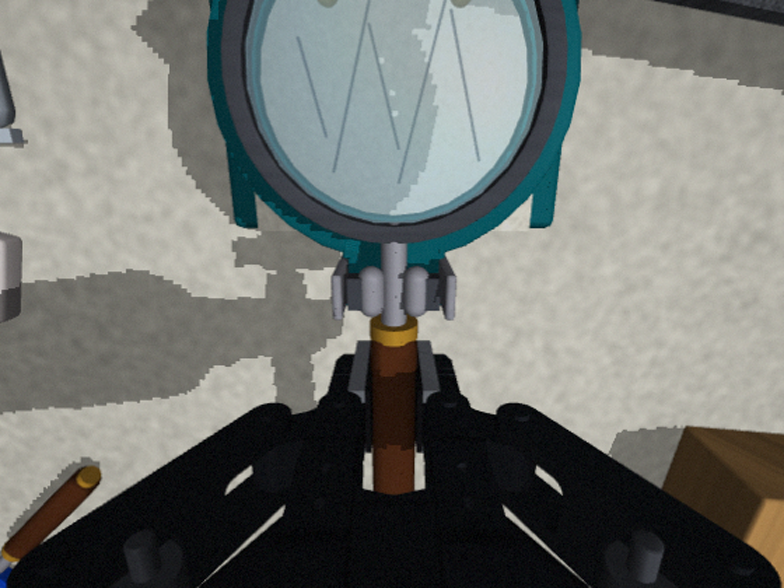

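The neck lies between and under the rollers at (372,290) and (416,290). The rim is concentric with the ring, and both pads show symmetrically at (325,2) and (463,2). Releasing and lifting straight up.

>>> step_arm(commands=[0,0,-0.05,0,0,0,0,0,0,-0.05,0,0,0,0.3,0,0,-0.05,0,0,0,0.6,0,0,-0.05,0,0,0,0.6,0,0,-0.05,0,0,0,0.6,0,0,-0.05,0,0,0,0.6,0,0,-0.05,0,0,0,0.6])

```text
clock: 18.45
eef_pos: [561.8, -201.5, 58.8]
tool_rot: [3.141, -0.0, 0.189]
force: [0.2, 1.0, -1.1]
width: 51.2
gripper_force: 0.0
```

>>> step_arm(commands=[0,0,-1,0,0,0,0.6,0,0,-3,0,0,0,0.6,0,0,-6,0,0,0,0.6,0,0,-10,0,0,0,0.6,-4,0,-14,0,0,0,0.6,-4,0,-14,0,0,0,0.6,-4,0,-14,0,0,0,0.6,-4,0,-14,0,0,0,0.6,-4,0,-14,0,0,0,0.6,-4,0,-14,0,0,0,0.6])

```text
clock: 19.45
eef_pos: [522.7, -208.3, 197.5]
tool_rot: [-3.14, 0.002, 0.19]
force: [0.4, 0.0, 0.6]
width: 51.5
gripper_force: 0.0
```

```bash
python3 - <<'E'
from h import *
exec(open('st.py').read())
d=get('wrist'); save('w7.png',d['image'],1.4)
# rim-top heights from depth around the seated rim
C=np.array([658.3,-183]); ang=np.arange(0,2*np.pi,.2); P=np.c_[C[0]+42*np.cos(ang),C[1]+42*np.sin(ang),np.full(len(ang),82.)]
uv=proj(d,P); ok=(uv[:,1]>1)&(uv[:,1]<418); Q=depth(d,uv[ok].round()); k=abs(Q[:,2]-82)<6
A=np.c_[Q[k,:2]-C,np.ones(k.sum())]; print(k.sum(),'tilt',np.linalg.lstsq(A,Q[k,2],rcond=None)[0])
E
```

```text
19.45 [ 522.7 -208.3  197.5] [-3.1404e+00  1.6000e-03  1.9040e-01] F tool [ 0.4  0.1 -0.6] M tool [ 0.     0.005 -0.033] 51.5
20 tilt [-2.65305248e-03  3.76138600e-03  8.21318209e+01]
```

View pics/w7.png

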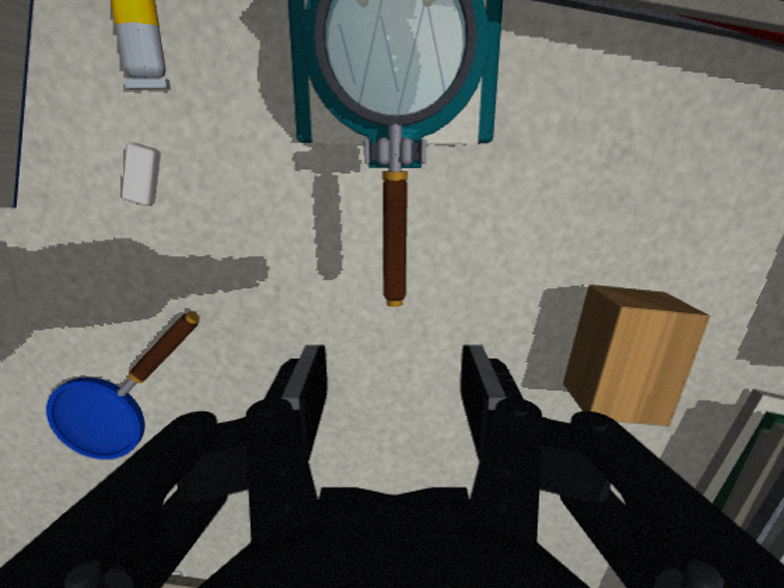

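The magnifier is in the stand with its neck in the clip (395,150), handle overhanging, level to 0.3°. The underside is at 74.1 mm, which matches the measured pad tops. Nothing else has moved, so I'm handing in.

```bash
python3 -c "
from cell import ctrl
print(ctrl.finish_job())"
```

```text
the job is handed in; nothing more can be done
None
```

The magnifier is seated in the stand: rim pushed home under both lugs, neck snapped into the clip, lying level at pad height (within about 0.3°), gripper clear, and the job was handed in at about 19.5 s (no verdict came back).

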